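# Put the stacked printing blocks away in their trays

## Robot

A 7-joint arm with a two-finger parallel gripper is mounted at the origin on the work surface; the furniture and walls round the work are solid. World frame = base frame: x ahead of the robot, y to its left, z up, the work surface at z = 0. Lengths are in mm, angles in rad, forces in N, time in s.
With the tool pointing down it reaches from about 400 to 875 mm from the base axis. Payload 4.4 kg.
Tool frame: the origin (TCP) lies where the fingers leave the gripper's body, on its centre line; the fingertips stand 73 mm ahead of it and the grasp point (between the pads) lies 54 mm ahead of it; z points along the fingers, y is the line along which they close (so a half turn about z gives the same grasp; the last joint's range is limited). The gripper opens to 85 mm and grips with 20 to 120 N. Pads are 22 mm wide; open, the fingers measure 114 mm over their backs; the gripper's body (76 mm by 85 mm) begins 54 mm behind the grasp point. The pads swing forward as they close: fully open they stand 13 mm farther back than shut.
Start: joints at [-1.265, 0.628, 0.038, 1.517, -0.027, 0.996, -0.02], TCP at [236.12, 605.611, 303.913] pointing down, gripper open.
Joint ranges: [-3.06, 3.06], [-0.37, 2.12], [-1.25, 1.32], [0.18, 2.47], [-1.1, 4.24], [0.23, 1.98], [-2.94, 2.94]. Speed limits (rad/s): [2.57, 2.57, 3.14, 3.14, 3.14, 3.14, 3.14].

## Interface

Orientations are given as [roll, pitch, yaw] about the fixed x, y, z axes, in that order (R = Rz(yaw) Ry(pitch) Rx(roll)).
In Python, from cell import ctrl gives the robot as it stands.
- The arm moves only by the tool send_rows, never from a script. Its argument "rows" is a list that holds one entry, the list of rows, each a list of 6 numbers: the shift along the tool's x, y, z in cm, then the turn, a rotation vector about the tool's x, y, z in rad. In form: [[[tx, ty, tz, wx, wy, wz], ...]]. A call has 1 to 10 rows; each row is the pose to reach, as a shift and turn from the pose commanded when the call began, along the tool's axes at that moment; what a row does not reach only later rows make up. A row lasts 1/10 s, in which the tool goes at most 50 mm and 8.59 degrees, less where a joint would pass 70% of its speed; a pose out of reach is approached as far as the arm can. A call with a gripper value outside its range is refused whole. "grip" is the closure in counts, from 0 (fully open) to 255 (shut), set as the call begins (left out, the last holds). The fingers move at their own pace and stop on an object; the grip force is fixed at half the most. Time passes only in rows, so rows that repeat a pose let the fingers close. It gives the time, the measured TCP pose, the force, the opening and the grip force at its end, in the units of the state.
- ctrl.read_state(): the state, without advancing time (a new reading comes with each control period).
- ctrl.get_image(name): name is "scene" or "top" or "wrist"; returns a dict with "pixels" (400x640x3 uint8, red, green, blue), "fx", "fy", "cx", "cy" (pixels), "extrinsics" (4x4, takes a point from camera to world coordinates); the wrist camera has in their place "mount" (4x4, takes a point from camera to tool coordinates, whose origin is the TCP and whose axes are the flange's). Camera axes: x right, y up, looking along -z (the intrinsics and any distortion apply to the point x, -y, -z); pixel columns grow to the right and rows downward; lengths in mm; the calibration is good to about 2 mm. A picture is of the moment at which its call begins: read the wrist's pose just before it. There is no depth.
- ctrl.finish_job(): hands the job in; it is judged then, once.
The state is a dict: "clock": time; "qpos": joint angles; "qd": joint speeds; "tau": joint torques, N m; "eef_pos": TCP position; "tool_rot": TCP orientation; "force": force on the tool from outside, world axes, zero at the start; "torque": the same for the moment, N m; "width": finger opening in mm; "gripper_force": force on a finger pad.
Only numpy, scipy, OpenCV 4.12 (cv2) and the standard library are available. Lean on these libraries where they do the work, as an engineer would, in place of code of your own. Each camera call takes 0.05 s, during which the arm holds its last target. There are 200 camera calls.

## Task

The five carved printing blocks have been left in two stacks after the print run. Take the stacks apart and put every block away in the storage tray made for its shape and size, lying flat on the tray's floor inside the rim with its carved grey face up. Never tip a block over on the way, and let go of them all.

Things in the scene. Friction and masses are not known exactly. Their poses are not given: they have to be found in the camera images.
- long_block: the large oblong printing block, 96 x 54 mm and 34 mm thick like all the blocks: light wood with a carved dark-grey linoleum printing face on top (a bare wooden margin shows round it). Loose, in one of two stacks (one of three blocks, one of two). Origin: centre of the underside; z up; x along the 96 mm side, y along the 54 mm side.
- square_block: the large square printing block, 62 x 62 mm and 34 mm thick like all the blocks: light wood with a carved dark-grey linoleum printing face on top (a bare wooden margin shows round it). Loose, in one of two stacks (one of three blocks, one of two). Origin: centre of the underside; z up; x along the 62 mm side, y along the 62 mm side.
- bar_block: the narrow bar-shaped printing block, 80 x 30 mm and 34 mm thick like all the blocks: light wood with a carved dark-grey linoleum printing face on top (a bare wooden margin shows round it). Loose, in one of two stacks (one of three blocks, one of two). Origin: centre of the underside; z up; x along the 80 mm side, y along the 30 mm side.
- round_block: the round printing block, 50 mm across and 34 mm thick like all the blocks: light wood with a carved dark-grey linoleum printing face on top (a bare wooden margin shows round it). Loose, in one of two stacks (one of three blocks, one of two). Origin: centre of the underside; z up.
- small_block: the small square printing block, 36 x 36 mm and 34 mm thick like all the blocks: light wood with a carved dark-grey linoleum printing face on top (a bare wooden margin shows round it). Loose, in one of two stacks (one of three blocks, one of two). Origin: centre of the underside; z up; x along the 36 mm side, y along the 36 mm side.
- long_tray: the shallow dark-wood storage tray of the long block, fixed on the table: an opening 112 mm (along its x) by 70 mm (along its y), so 8 mm of play on each side of its block, 124 x 82 mm over all; rim 6 mm thick and 10 mm high, floor 4 mm thick. Origin: centre of its underside, on the table; z up.
- square_tray: the shallow dark-wood storage tray of the square block, fixed on the table: an opening 78 mm (along its x) by 78 mm (along its y), so 8 mm of play on each side of its block, 90 x 90 mm over all; rim 6 mm thick and 10 mm high, floor 4 mm thick. Origin: centre of its underside, on the table; z up.
- bar_tray: the shallow dark-wood storage tray of the bar block, fixed on the table: an opening 96 mm (along its x) by 46 mm (along its y), so 8 mm of play on each side of its block, 108 x 58 mm over all; rim 6 mm thick and 10 mm high, floor 4 mm thick. Origin: centre of its underside, on the table; z up.
- round_tray: the shallow dark-wood storage tray of the round block, fixed on the table: a round opening 66 mm across, so 8 mm of play on each side of its block, 78 mm over all; rim 6 mm thick and 10 mm high, floor 4 mm thick. Origin: centre of its underside, on the table; z up.
- small_tray: the shallow dark-wood storage tray of the small block, fixed on the table: an opening 52 mm (along its x) by 52 mm (along its y), so 8 mm of play on each side of its block, 64 x 64 mm over all; rim 6 mm thick and 10 mm high, floor 4 mm thick. Origin: centre of its underside, on the table; z up.
Things that resemble listed ones, but are neither listed nor needed, are in the scene too. What is shaped like the long_tray but red is not meant.

How it is judged (in metres and radians):
At the end, for the whole second after the job is handed in: Each of the five blocks is in its own tray: centre within 13 mm of the tray's centre seen from above, underside on the tray floor (1 to 7 mm above the tray's underside), face up within 0.06 rad, at rest (horizontal distance between long_block and long_tray below 0.013 m and z of long_block in the frame of long_tray between 0.001 and 0.007 m and angle between each of long_block, square_block, bar_block, round_block, small_block's own z axis and vertical below 0.06 rad and linear speed of each of long_block, square_block, bar_block, round_block, small_block below 0.02 m/s and horizontal distance between square_block and square_tray below 0.013 m and z of square_block in the frame of square_tray between 0.001 and 0.007 m and horizontal distance between bar_block and bar_tray below 0.013 m and z of bar_block in the frame of bar_tray between 0.001 and 0.007 m and horizontal distance between round_block and round_tray below 0.013 m and z of round_block in the frame of round_tray between 0.001 and 0.007 m and horizontal distance between small_block and small_tray below 0.013 m and z of small_block in the frame of small_tray between 0.001 and 0.007 m); the robot touches nothing.
It fails at once if the long block is tipped over (more than 0.8 rad) (angle between long_block's own z axis and vertical above 0.8 rad).
It fails at once if the square block is tipped over (more than 0.8 rad) (angle between square_block's own z axis and vertical above 0.8 rad).
It fails at once if the bar block is tipped over (more than 0.8 rad) (angle between bar_block's own z axis and vertical above 0.8 rad).
It fails at once if the round block is tipped over (more than 0.8 rad) (angle between round_block's own z axis and vertical above 0.8 rad).
It fails at once if the small block is tipped over (more than 0.8 rad) (angle between small_block's own z axis and vertical above 0.8 rad).
It also fails if it takes over 115 s, if anything falls off the work surface, if the arm or the gripper's body presses on something with over 40 N, if the wrist force passes 120 N, or if a joint passes its speed limit or range.

## Working session

There is one attempt and no reset: what is moved stays moved. The work goes in short steps, Python scripts to look and compute and a tool call to move; the robot and the scene stay as the last step left them, time stands still between calls to the robot, and variables do not carry over. Pictures are saved under pics/ and viewed, at most 15 in all, crops included, and the job is handed in when it is done.

Besides the shell and the picture viewer there is one more tool, called after ">>>" as name([rows], argument=value, ...), one row to a line, values as JSON. send_rows: Moves the arm, as the interface text tells. Its arguments: {"type":"object","properties":{"rows":{"type":"array","items":{"type":"array","items":{"type":"array","items":{"type":"number"}}}},"grip":{"type":"number"}},"required":["rows"]}

```bash
mkdir -p pics; ls; python3 - <<'E'
from cell import ctrl
import cv2,numpy as np
s=ctrl.read_state(); print({k:np.round(v,3).tolist() for k,v in s.items()})
for n in("top","scene"):
    d=ctrl.get_image(n); cv2.imwrite(f"pics/{n}0.png",d["pixels"][:,:,::-1])
    np.savez(f"{n}0.npz",**d); print(n,d["fx"],d["fy"],d["cx"],d["cy"],d.keys());print(np.round(d["extrinsics"],3))
E
```

```text
pics
{'clock': 0.0, 'qpos': [-1.265, 0.629, 0.038, 1.518, -0.027, 0.996, -0.02], 'qd': [0.001, -0.0, 0.0, 0.001, -0.0, -0.001, -0.001], 'tau': [0.0, -56.343, 1.227, -19.346, 0.011, 0.01, -0.0], 'eef_pos': [235.948, 605.138, 302.977], 'tool_rot': [-3.14, 0.0, 2.77], 'force': [-0.108, -0.314, 0.763], 'torque': [-0.026, 0.024, -0.0], 'gripper_force': 0.0, 'width': 85.488}
top 474.3047994489546 474.3047994489546 320.6570496142138 199.44458137143278 dict_keys(['pixels', 'fx', 'fy', 'cx', 'cy', 'extrinsics'])
[[ 2.100000e-02  9.860000e-01 -1.650000e-01  2.385880e+02]
 [-1.000000e+00  2.200000e-02  2.000000e-03  2.436640e+02]
 [ 6.000000e-03  1.650000e-01  9.860000e-01  1.376175e+03]
 [ 0.000000e+00  0.000000e+00  0.000000e+00  1.000000e+00]]
scene 406.16075592794726 406.16075592794726 323.740053291746 203.0376793671159 dict_keys(['pixels', 'fx', 'fy', 'cx', 'cy', 'extrinsics'])
[[-7.33000e-01  3.74000e-01 -5.68000e-01 -1.65958e+02]
 [-6.80000e-01 -4.00000e-01  6.14000e-01  9.22100e+02]
 [ 2.00000e-03  8.37000e-01  5.48000e-01  6.88875e+02]
 [ 0.00000e+00  0.00000e+00  0.00000e+00  1.00000e+00]]
```

View pics/top0.png

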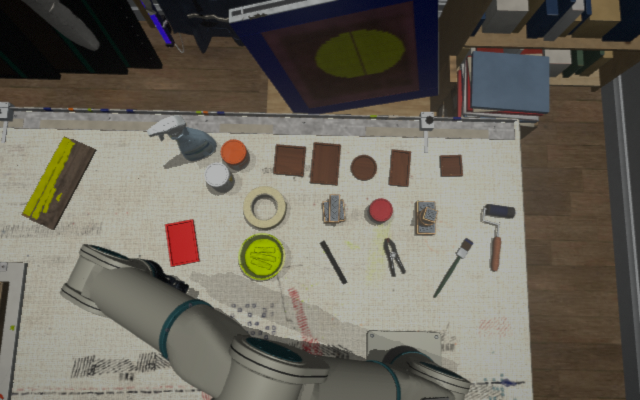

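View pics/scene0.png

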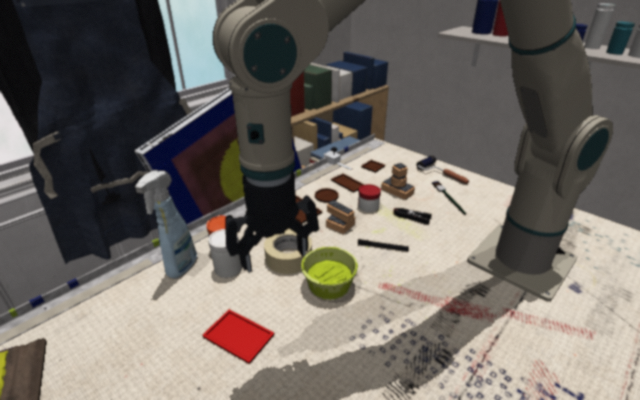

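```bash
cat > h.py <<'E'
import numpy as np,cv2
from scipy.spatial.transform import Rotation as R
from cell import ctrl
def cam(d):
    if "extrinsics" in d: return np.array(d["extrinsics"])
    T=np.eye(4);T[:3,:3]=R.from_euler("xyz",d["rot"]).as_matrix();T[:3,3]=d["pos"]
    return T@d["mount"]
def ray(d,uv):
    E=cam(d);uv=np.atleast_2d(uv).astype(float)
    v=np.c_[(uv[:,0]-d["cx"])/d["fx"],-(uv[:,1]-d["cy"])/d["fy"],-np.ones(len(uv))]
    return E[:3,3],v@E[:3,:3].T
def plane(d,uv,z):
    o,v=ray(d,uv); return o+v*((z-o[2])/v[:,2])[:,None]
def tri(d1,u1,d2,u2):
    A=[];b=[]
    for d,u in((d1,u1),(d2,u2)):
        o,v=ray(d,u);v=v[0]/np.linalg.norm(v[0]);P=np.eye(3)-np.outer(v,v);A.append(P);b.append(P@o)
    A=np.vstack(A);b=np.hstack(b);x=np.linalg.lstsq(A,b,rcond=None)[0]
    return x,np.linalg.norm(A@x-b)
def grab(n,tag):
    s=ctrl.read_state();d=dict(ctrl.get_image(n))
    if n=="wrist": d["pos"]=s["eef_pos"];d["rot"]=s["tool_rot"]
    np.savez(tag+".npz",**d);cv2.imwrite(f"pics/{tag}.png",d["pixels"][:,:,::-1]);return d
def load(tag): return {k:v for k,v in np.load(tag+".npz").items()}
def rect(d,c,z):
    "min area rectangle in world of a pixel contour on plane z: centre, sizes(long,short), yaw of long side"
    p=plane(d,c.reshape(-1,2),z)[:,:2].astype(np.float32)
    (x,y),(w,h),a=cv2.minAreaRect(p)
    if w<h: w,h,a=h,w,a+90
    a=(a+90)%180-90
    return round(x,1),round(y,1),round(w,1),round(h,1),round(np.radians(a),3)
def trays(d,z=10,amin=150):
    hsv=cv2.cvtColor(d["pixels"],cv2.COLOR_RGB2HSV)
    m=cv2.inRange(hsv,(0,70,30),(12,200,140))|cv2.inRange(hsv,(170,70,30),(180,200,140))
    m=cv2.morphologyEx(m,cv2.MORPH_CLOSE,np.ones((3,3)))
    out=[]
    for c in cv2.findContours(m,cv2.RETR_EXTERNAL,cv2.CHAIN_APPROX_NONE)[0]:
        if cv2.contourArea(c)>amin:
            M=cv2.moments(c);out.append((round(M["m10"]/M["m00"]),round(M["m01"]/M["m00"]))+rect(d,c,z))
    return out
E
python3 - <<'E'
from h import *
d=load("top0")
for t in trays(d):print(t)
for uv in [(334,208),(427,217),(380,210),(402,350)]: print(uv,plane(d,uv,60)[0].round())
p=d["pixels"][140:250,260:480,::-1]; cv2.imwrite("pics/c0.png",cv2.resize(p,None,fx=3.6,fy=3.6,interpolation=cv2.INTER_CUBIC))
E
```

```text
(311, 348, 48.9, 255.5, 58.2, 30.8, np.float64(1.432))
(496, 253, 321.4, -264.9, 96.3, 19.7, np.float64(-0.135))
(380, 210, 441.6, 66.0, 67.1, 65.6, np.float64(-0.772))
(451, 165, 579.4, -143.3, 61.7, 60.8, np.float64(-1.548))
(363, 167, 566.9, 116.1, 72.5, 72.2, np.float64(0.467))
(400, 168, 568.4, 9.3, 105.7, 56.3, np.float64(-0.084))
(289, 160, 584.8, 336.2, 88.1, 86.8, np.float64(-0.07))
(325, 163, 576.9, 230.3, 122.0, 79.6, np.float64(-0.073))
(459, 93, 806.8, -174.1, 150.9, 15.2, np.float64(-0.026))
(350, 54, 908.8, 168.1, 475.4, 284.9, np.float64(-1.333))
(334, 208) [435. 203.  60.]
(427, 217) [416. -58.  60.]
(380, 210) [433.  74.  60.]
(402, 350) [56. 15. 60.]
```

View pics/c0.png

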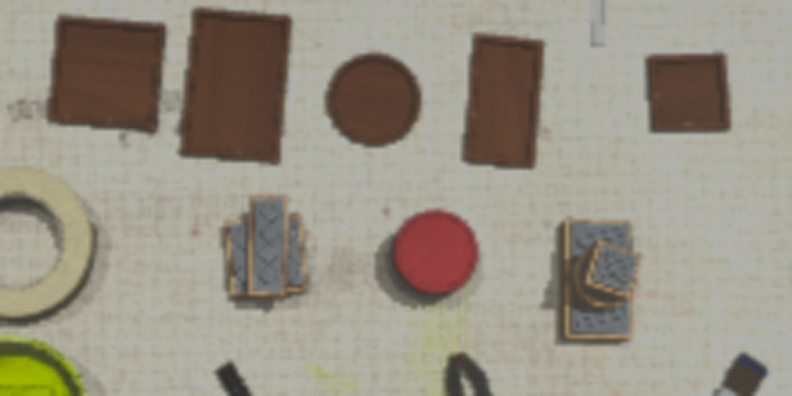

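```bash
cat >> h.py <<'E'
def to(x,y,z,yaw):
    s=ctrl.read_state();M=R.from_euler("xyz",s["tool_rot"])
    T=R.from_euler("xyz",[np.pi,0,yaw]);d=M.inv().apply(np.array([x,y,z])-s["eef_pos"])/10
    w=(M.inv()*T).as_rotvec()
    print("shift",d.round(2),"turn",w.round(3),"rows>=",int(np.ceil(max(np.linalg.norm(d)/5,np.degrees(np.linalg.norm(w))/8.59))),"t",round(s["clock"],2))
E
python3 - <<'E'
from h import *
d=grab("wrist","w0"); print(np.array(d["mount"]).round(2).tolist(),d["fx"],d["cx"],d["cy"])
to(410,190,330,3.14)
to(410,75,360,3.14)
E
```

```text
[[0.0, 0.96, 0.26, 67.32], [1.0, -0.0, -0.0, -0.52], [-0.0, 0.26, -0.96, -69.16], [0.0, 0.0, 0.0, 1.0]] 341.99637048049647 320.72056521592884 197.34777853532765
shift [-31.3  -32.37  -2.63] turn [-0.002 -0.    -0.37 ] rows>= 10 t 0.15
shift [-35.48 -43.09  -5.62] turn [-0.002 -0.    -0.37 ] rows>= 12 t 0.15
```

>>> send_rows([
  [[-3.5, -4, -0.6, 0, 0, -0.04], [-7, -8, -1.2, 0, 0, -0.1], [-11, -12, -2, 0, 0, -0.17], [-15, -17, -2.6, 0, 0, -0.25], [-20, -21, -2.6, 0, 0, -0.33], [-24, -25, -2.6, 0, 0, -0.37], [-28, -29, -2.6, 0, 0, -0.37], [-31, -32.4, -2.6, 0, 0, -0.37], [-31.3, -32.4, -2.6, 0, 0, -0.37], [-31.3, -32.4, -2.6, 0, 0, -0.37]],
])

```text
clock: 1.15
eef_pos: [412.4, 183.1, 330.0]
tool_rot: [-3.138, 0.001, 3.128]
force: [-0.9, 0.8, 0.4]
width: 85.4
gripper_force: 0.0
```

```bash
python3 - <<'E'
from h import *
s=ctrl.read_state();print(s["eef_pos"],s["tool_rot"],s["clock"])
grab("wrist","w1"); to(430,30,330,3.14)
E
```

```text
[412.42880775 183.08259575 329.95794088] [-3.13811121e+00  1.11813469e-03  3.12811558e+00] 1.15
shift [ -2.02 -15.6    0.02] turn [-0.001  0.    -0.008] rows>= 4 t 1.2
```

View pics/w1.png

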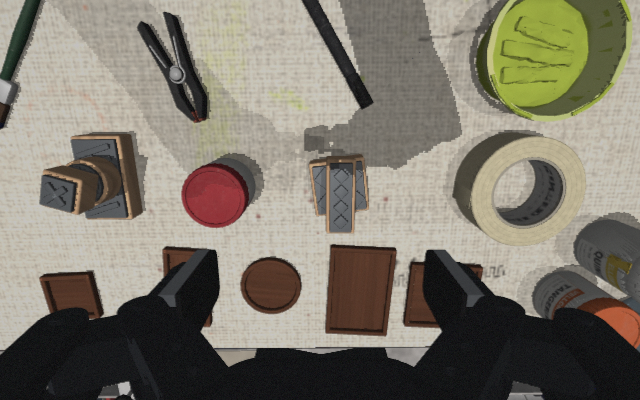

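The wrist view shows the bar on the square block at (340,197), and small on round on long at about (62,190)/(85,183)/(105,178). The trays lie below that: small (72,297), bar (187,285), round (271,286), long (361,290), square (443,294).

>>> send_rows([
  [[-0.5, -4, 0, 0, 0, 0], [-1, -8, 0, 0, 0, 0], [-1.5, -12, 0, 0, 0, 0], [-1.9, -15, 0, 0, 0, 0], [-2, -15.6, 0, 0, 0, 0], [-2, -15.6, 0, 0, 0, 0], [-2, -15.6, 0, 0, 0, 0]],
])

```text
clock: 1.9
eef_pos: [429.6, 35.9, 329.8]
tool_rot: [3.141, -0.0, -3.141]
force: [0.8, 1.1, -0.9]
width: 85.5
gripper_force: 0.0
```

```bash
python3 - <<'E'
from h import *
d=grab("wrist","w2");print(d["pos"])
for t in ("w1","w2"):
  print(t)
  for r in trays(load(t),amin=900):print(r)
def crop(t,x0,y0,w,h,f):
  p=load(t)["pixels"][y0:y0+h,x0:x0+w,::-1];return cv2.resize(p,None,fx=f,fy=f,interpolation=cv2.INTER_CUBIC)
a=crop("w1",20,120,140,110,2.8);b=crop("w1",290,140,95,110,2.8)
cv2.imwrite("pics/c1.png",np.hstack([a,b]))
E
```

```text
[429.6365177   35.90194572 329.81565404]
w1
(72, 292, 579.2, -140.2, 68.9, 67.1, np.float64(-1.52))
(418, 300, 586.6, 299.9, 101.5, 42.9, np.float64(0.282))
(271, 285, 567.5, 115.9, 77.9, 75.4, np.float64(-0.012))
(360, 290, 576.6, 229.0, 125.7, 80.9, np.float64(-0.067))
(215, 195, 447.7, 56.6, 79.6, 74.3, np.float64(-0.839))
w2
(554, 282, 584.1, 332.6, 94.2, 91.8, np.float64(1.52))
(383, 273, 567.3, 114.5, 77.5, 75.7, np.float64(0.001))
(483, 257, 554.6, 228.3, 84.0, 80.7, np.float64(1.501))
(299, 273, 568.7, 8.3, 109.4, 56.7, np.float64(-0.086))
(355, 178, 445.7, 75.4, 77.6, 74.6, np.float64(0.289))
(37, 65, 323.0, -266.4, 98.6, 29.0, np.float64(-0.141))
```

View pics/w2.png

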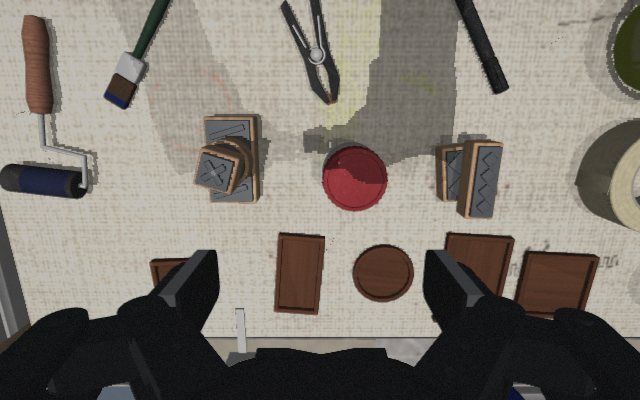

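View pics/c1.png

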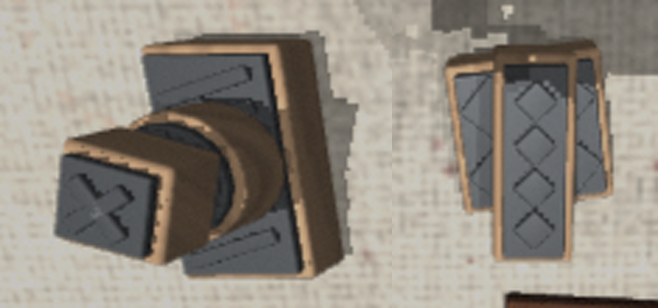

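The wrist view w2 shows small on round on long at (216,171)/(230,160)/(232,158) and the bar's top face at (481,178). The crop confirms the order, with the bar standing almost centrally on the square block. Next I triangulate the top faces.

```bash
cat >> h.py <<'E'
def greys(d,box,z,amin=150,k=0):
    "grey linoleum faces in pixel box: (px,py)+rect on plane z"
    x0,y0,x1,y1=box;hsv=cv2.cvtColor(d["pixels"],cv2.COLOR_RGB2HSV)
    m=cv2.inRange(hsv,(95,12,45),(140,120,135));b=np.zeros_like(m);b[y0:y1,x0:x1]=255;m&=b
    m=cv2.morphologyEx(m,cv2.MORPH_OPEN,np.ones((2,2)))
    if k:m=cv2.morphologyEx(m,cv2.MORPH_CLOSE,np.ones((k,k)))
    out=[]
    for c in cv2.findContours(m,cv2.RETR_EXTERNAL,cv2.CHAIN_APPROX_NONE)[0]:
        if cv2.contourArea(c)>amin:
            (x,y),_,_=cv2.minAreaRect(c);out.append((round(x,1),round(y,1))+rect(d,c,z))
    return out
E
python3 - <<'E'
from h import *
a,b=load("w1"),load("w2")
for n,bx,z in(("w1 left",(300,145,380,240),68),("w1 right",(20,130,150,230),102)):
  print(n);[print(r) for r in greys(a,bx,z)]
for n,bx,z in(("w2 left",(430,130,510,225),68),("w2 right",(180,105,265,210),102)):
  print(n);[print(r) for r in greys(b,bx,z)]
print("bar",tri(a,(341,197),b,(481,178)));print("small",tri(a,(58,196),b,(216,171)))
print("roundtray",tri(a,(271,285),b,(383,273)))
E
```

```text
w1 left
(361.5, 188.0, 426.6, 222.6, 43.0, 9.1, np.float64(0.015))
(319.5, 190.0, 428.3, 180.7, 47.3, 10.8, np.float64(-0.01))
(342.0, 198.0, 437.3, 203.2, 68.9, 20.2, np.float64(-0.004))
w1 right
(107.0, 206.0, 432.0, -13.6, 36.9, 20.9, np.float64(1.559))
(58.2, 193.8, 420.1, -54.6, 27.7, 27.4, np.float64(-0.295))
(95.5, 153.0, 383.4, -13.6, 36.6, 21.0, np.float64(1.533))
w2 left
(455.0, 175.5, 430.4, 168.5, 47.2, 13.6, np.float64(0.099))
(486.4, 181.9, 437.3, 200.3, 69.3, 22.2, np.float64(-0.012))
w2 right
(233.0, 188.5, 435.0, -42.9, 36.4, 21.1, np.float64(-1.57))
(215.3, 172.4, 420.5, -56.9, 27.4, 27.2, np.float64(-0.301))
(228.5, 132.0, 384.5, -42.6, 36.3, 16.9, np.float64(-1.53))
bar (array([437.68441539, 202.67072601,  52.0455708 ]), np.float64(2.7856827546954603))
small (array([421.05165841, -56.88194929,  99.58474349]), np.float64(2.1895339598881893))
roundtray (array([569.51954571, 115.67673146,   3.7511347 ]), np.float64(0.13319532732113412))
```

```bash
python3 - <<'E'
from h import *
a,b=load("w1"),load("w2")
print("bar",tri(a,(342,198),b,(486.4,181.9)));print("small",tri(a,(58.2,193.8),b,(215.3,172.4)))
print("sqtray",tri(load("top0"),(289,160),b,(554,282)),"longtray",tri(load("top0"),(325,163),a,(360,290)),"smalltray",tri(load("top0"),(451,165),a,(72,292)),"bartray",tri(load("top0"),(400,168),b,(299,273)))
print(ctrl.read_state()["eef_pos"]); to(420.3,-55.8,200,2.84)
E
```

```text
bar (array([437.85238539, 203.42716224,  61.89961909]), np.float64(0.32197381046886725))
small (array([421.35528657, -58.70859099,  96.48900856]), np.float64(0.007964349084420022))
sqtray (array([584.87159321, 338.11575277,   0.89843618]), np.float64(1.4193115215030396)) longtray (array([578.57302768, 230.45952873,   2.76046519]), np.float64(0.24056214804992776)) smalltray (array([ 580.61278272, -146.5856623 ,   -0.67689013]), np.float64(2.210870405261124)) bartray (array([566.64030557,   8.71428744,   9.84733555]), np.float64(0.4968600029169809))
[429.6122951   35.99363994 329.81103888]
shift [ 0.94 -9.19 12.97] turn [ 0.001 -0.     0.303] rows>= 4 t 1.95
```

>>> send_rows([
  [[0.2, -2.5, 3.5, 0, 0, 0.08], [0.5, -5.5, 7, 0, 0, 0.18], [0.9, -8.5, 10, 0, 0, 0.28], [0.9, -9.2, 10, 0, 0, 0.3], [0.9, -9.2, 10, 0, 0, 0.3], [0.9, -9.2, 10, 0, 0, 0.3], [0.9, -9.2, 10, 0, 0, 0.3]],
])

```text
clock: 2.65
eef_pos: [421.6, -56.4, 230.8]
tool_rot: [3.14, 0.002, 2.843]
force: [-0.8, -0.4, 0.1]
width: 85.5
gripper_force: 0.0
```

```bash
python3 - <<'E'
from h import *
d=grab("wrist","w3");print(d["pos"],d["rot"])
for r in greys(d,(150,60,480,300),102):print(r)
print("z=34/68 long,round");[print(r) for r in greys(d,(150,60,480,300),34)]
to(420.3,-57,148,2.84)
E
```

```text
[421.57933378 -56.39057546 230.84452585] [3.14015568e+00 2.12592672e-03 2.84335215e+00]
(459.3, 273.9, 484.1, 17.3, 46.1, 9.6, np.float64(0.324))
(185.8, 275.4, 433.3, -150.7, 46.7, 9.9, np.float64(-1.02))
(316.5, 226.5, 426.0, -60.7, 26.6, 13.7, np.float64(1.272))
(301.9, 155.2, 381.5, -55.7, 32.9, 16.3, np.float64(1.561))
z=34/68 long,round
(459.3, 273.9, 527.8, 36.0, 61.9, 12.9, np.float64(0.324))
(185.8, 275.4, 459.6, -189.7, 62.8, 13.3, np.float64(-1.02))
(316.5, 226.5, 449.7, -68.8, 35.8, 18.4, np.float64(1.272))
(301.9, 155.2, 390.0, -62.1, 44.2, 22.0, np.float64(1.561))
shift [ 0.11 -0.09  8.28] turn [0.001 0.002 0.003] rows>= 2 t 2.7
```

View pics/w3.png

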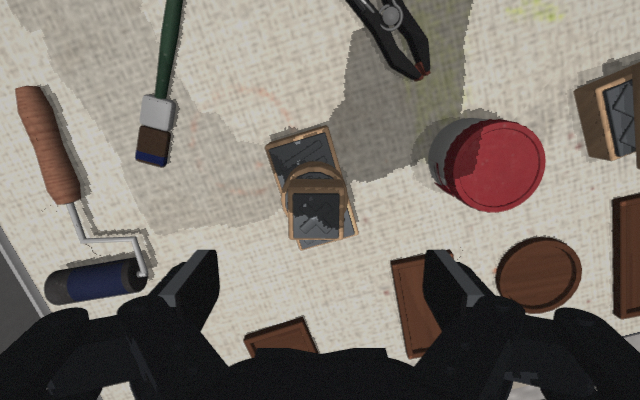

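The small block's top is at (316,216), square to the tool and matching the target, so I go down and grasp.

>>> send_rows([
  [[0.1, -0.1, 3, 0, 0, 0], [0.1, -0.1, 6, 0, 0, 0], [0.1, -0.1, 8.2, 0, 0, 0], [0.1, -0.1, 8.3, 0, 0, 0], [0.1, -0.1, 8.3, 0, 0, 0], [0.1, -0.1, 8.3, 0, 0, 0]],
])

```text
clock: 3.3
eef_pos: [420.1, -58.5, 148.0]
tool_rot: [3.141, 0.002, 2.84]
force: [-0.2, -0.3, 0.3]
width: 85.2
gripper_force: 0.0
```

>>> send_rows([
  [[0, 0, 0, 0, 0, 0], [0, 0, 0, 0, 0, 0], [0, 0, 0, 0, 0, 0], [0, 0, 0, 0, 0, 0], [0, 0, 0, 0, 0, 0], [0, 0, 0, 0, 0, 0], [0, 0, 0, 0, 0, 0], [0, 0, 0, 0, 0, 0], [0, 0, 0, 0, 0, 0], [0, 0, 0, 0, 0, 0]],
], grip=255)

```text
clock: 4.3
eef_pos: [419.5, -58.7, 147.5]
tool_rot: [3.141, 0.001, 2.84]
force: [-0.6, 0.2, 7.7]
width: 35.1
gripper_force: 60.0
```

>>> send_rows([
  [[0, 0, -1, 0, 0, 0], [0, 0, -3, 0, 0, 0], [0, 0, -5, 0, 0, 0], [0, 0, -7, 0, 0, 0], [0, 0, -7, 0, 0, 0], [0, 0, -7, 0, 0, 0]],
])

```text
clock: 4.9
eef_pos: [419.3, -58.6, 217.3]
tool_rot: [3.141, 0.001, 2.84]
force: [0.2, 1.3, -0.5]
width: 34.9
gripper_force: 59.9
```

```bash
python3 - <<'E'
from h import *
to(579.5,-143,215,-3.11)
E
```

```text
shift [-17.8   -3.3    0.24] turn [ 0.     0.001 -0.333] rows>= 4 t 4.9
```

>>> send_rows([
  [[-3, -0.5, 0, 0, 0, -0.06], [-6.5, -1, 0, 0, 0, -0.13], [-10, -1.8, 0, 0, 0, -0.2], [-13.5, -2.5, 0, 0, 0, -0.27], [-16.5, -3, 0, 0, 0, -0.33], [-17.8, -3.2, 0, 0, 0, -0.33], [-17.8, -3.2, 0, 0, 0, -0.33], [-17.8, -3.2, 0, 0, 0, -0.33], [-17.8, -3.2, 0, 0, 0, -0.33]],
])

```text
clock: 5.8
eef_pos: [578.3, -141.3, 216.1]
tool_rot: [3.141, -0.003, -3.113]
force: [0.4, 0.1, -0.2]
width: 34.9
gripper_force: 59.9
```

```bash
python3 - <<'E'
from h import *
d=grab("wrist","w4");print(d["pos"],d["rot"])
for r in trays(d,amin=400):print(r)
to(579.3,-142,86,-3.11)
E
```

```text
[ 578.3226321  -141.27707318  216.1430683 ] [ 3.14064591e+00 -2.62392982e-03 -3.11291176e+00]
(316, 187, 580.4, -145.3, 62.8, 62.0, np.float64(0.054))
(611, 187, 573.0, 96.5, 78.0, 52.0, np.float64(0.267))
(499, 181, 570.6, 5.3, 106.5, 60.2, np.float64(-0.086))
(615, 21, 445.4, 72.2, 53.1, 34.2, np.float64(1.057))
shift [-0.09 -0.08 13.05] turn [ 0.001 -0.002 -0.003] rows>= 3 t 5.85
```

View pics/w4.png

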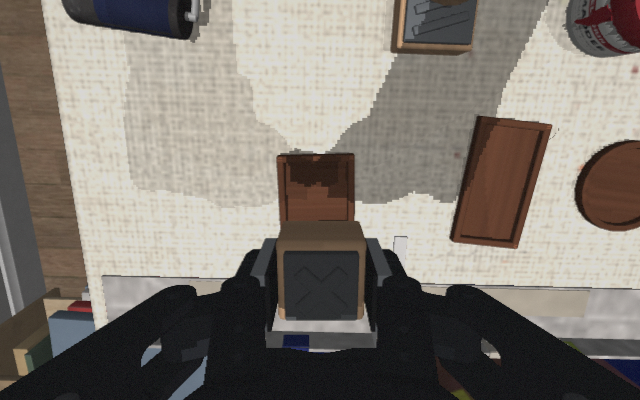

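The held block is square over the small tray (tray rim spans columns 277–355), which measures about 3 mm further in -y than planned. I correct that and lower.

>>> send_rows([
  [[-0.1, -0.3, 3, 0, 0, -0.01], [-0.2, -0.3, 7, 0, 0, -0.01], [-0.2, -0.3, 10, 0, 0, -0.01], [-0.2, -0.3, 12, 0, 0, -0.01], [-0.2, -0.3, 13, 0, 0, -0.01], [-0.2, -0.3, 13.1, 0, 0, -0.01], [-0.2, -0.3, 13.1, 0, 0, -0.01], [-0.2, -0.3, 13.1, 0, 0, -0.01]],
])

```text
clock: 6.65
eef_pos: [582.6, -145.2, 87.3]
tool_rot: [-3.141, 0.002, -3.103]
force: [-0.0, -0.1, -0.9]
width: 35.1
gripper_force: 59.8
```

>>> send_rows([
  [[0, 0, 0, 0, 0, 0], [0, 0, 0, 0, 0, 0], [0, 0, 0, 0, 0, 0], [0, 0, 0, 0, 0, 0], [0, 0, 0, 0, 0, 0], [0, 0, -1, 0, 0, 0], [0, 0, -3, 0, 0, 0], [0, 0, -6, 0, 0, 0], [0, 0, -9, 0, 0, 0], [0, 0, -12, 0, 0, 0]],
], grip=0)

```text
clock: 7.65
eef_pos: [581.7, -145.1, 207.7]
tool_rot: [-3.142, 0.0, -3.103]
force: [1.1, 0.5, -0.0]
width: 85.3
gripper_force: 0.0
```

```bash
python3 - <<'E'
from h import *
print(ctrl.read_state()["eef_pos"])
to(410,-57,230,3.14)
a,b=load("w1"),load("w2")
for t,bx in(("w1",(20,130,150,230)),("w2",(180,105,265,210))):
  print(t);[print(r) for r in greys(load(t),bx,34)]
E
```

```text
[ 581.70590115 -145.05692021  207.68722197]
shift [16.82  9.45 -2.24] turn [-0.    0.    0.04] rows>= 4 t 7.65
w1
(107.0, 206.0, 452.0, -58.9, 45.3, 25.6, np.float64(1.559))
(58.2, 193.8, 437.3, -109.2, 34.1, 33.7, np.float64(-0.295))
(95.5, 153.0, 392.2, -58.9, 45.0, 25.8, np.float64(1.533))
w2
(233.0, 188.5, 451.6, -60.8, 44.8, 26.0, np.float64(-1.57))
(215.3, 172.4, 433.8, -78.0, 33.7, 33.4, np.float64(-0.301))
(228.5, 132.0, 389.7, -60.5, 44.6, 20.8, np.float64(-1.53))
```

>>> send_rows([
  [[3, 1.8, -2, 0, 0, 0.01], [7, 4, -2, 0, 0, 0.02], [11, 6.2, -2, 0, 0, 0.03], [15, 8.3, -2, 0, 0, 0.04], [16.4, 9, -2, 0, 0, 0.04], [16.4, 9, -2, 0, 0, 0.04], [16.4, 9, -2, 0, 0, 0.04], [16.4, 9, -2, 0, 0, 0.04], [16.4, 9, -2, 0, 0, 0.04]],
])

```text
clock: 8.55
eef_pos: [415.8, -61.9, 225.9]
tool_rot: [-3.141, 0.001, 3.139]
force: [0.5, 0.2, -0.1]
width: 84.8
gripper_force: 0.0
```

```bash
python3 - <<'E'
from h import *
d=grab("wrist","w5");print(d["pos"],d["rot"])
for z in(68,34):[print(z,r) for r in greys(d,(220,60,420,300),z)]
g=grab("scene","s5")
E
```

```text
[415.78981427 -61.91952912 225.9358009 ] [-3.14135957e+00  1.23021761e-03  3.13893173e+00]
68 (320.0, 237.9, 440.4, -62.5, 39.0, 18.3, np.float64(1.532))
68 (323.0, 222.0, 428.5, -60.5, 39.1, 20.8, np.float64(1.568))
68 (318.7, 151.8, 379.1, -63.3, 36.8, 9.8, np.float64(1.493))
34 (320.0, 237.9, 454.2, -62.6, 44.9, 21.0, np.float64(1.532))
34 (323.0, 222.0, 440.5, -60.3, 45.0, 23.9, np.float64(1.568))
34 (318.7, 151.8, 383.7, -63.5, 42.4, 11.2, np.float64(1.493))
```

View pics/w5.png

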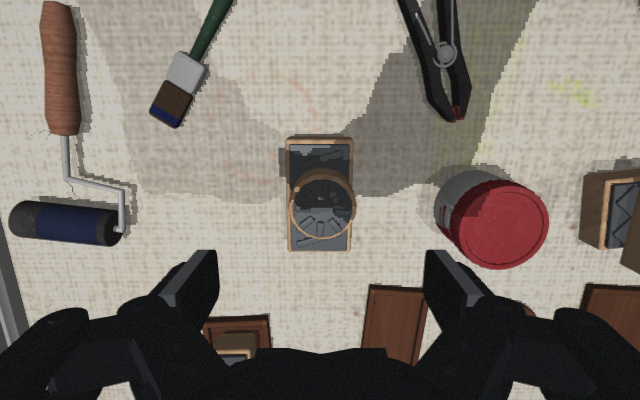

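```bash
python3 - <<'E'
from h import *
d=load("w5")
p=plane(d,[(322.5,206),(322.5,172),(322.5,239),(289,206),(356,206)],68);print(p.round(1))
p=plane(d,[(320,194),(320,136),(320,251),(287,194),(352.5,194)],34);print(p.round(1))
to(*p[0][:2],112,3.14);to(*plane(d,(322.5,206),68)[0][:2],112,3.14)
E
```

```text
[[416.6 -60.9  68. ]
 [392.7 -60.8  68. ]
 [441.1 -60.9  68. ]
 [416.6 -84.1  68. ]
 [416.7 -37.6  68. ]]
[[417.  -62.7  34. ]
 [371.7 -62.5  34. ]
 [465.7 -62.8  34. ]
 [416.9 -88.7  34. ]
 [417.  -37.   34. ]]
shift [-0.17 -0.09 11.38] turn [-0.     0.    -0.001] rows>= 3 t 8.65
shift [-0.14  0.09 11.38] turn [-0.     0.    -0.001] rows>= 3 t 8.65
```

>>> send_rows([
  [[-0.1, 0.1, 3, 0, 0, 0], [-0.1, 0.1, 7, 0, 0, 0], [-0.1, 0.1, 10, 0, 0, 0], [-0.1, 0.1, 11.3, 0, 0, 0], [-0.1, 0.1, 11.4, 0, 0, 0], [-0.1, 0.1, 11.4, 0, 0, 0], [-0.1, 0.1, 11.4, 0, 0, 0]],
])

```text
clock: 9.35
eef_pos: [415.5, -60.6, 110.9]
tool_rot: [3.14, -0.001, 3.139]
force: [-0.4, -1.5, 0.5]
width: 85.4
gripper_force: 0.0
```

>>> send_rows([
  [[0, 0, 0, 0, 0, 0], [0, 0, 0, 0, 0, 0], [0, 0, 0, 0, 0, 0], [0, 0, 0, 0, 0, 0], [0, 0, 0, 0, 0, 0], [0, 0, 0, 0, 0, 0], [0, 0, 0, 0, 0, 0], [0, 0, 0, 0, 0, 0], [0, 0, 0, 0, 0, 0], [0, 0, 0, 0, 0, 0]],
], grip=255)

```text
clock: 10.35
eef_pos: [415.8, -60.5, 112.6]
tool_rot: [-3.141, 0.001, 3.14]
force: [-1.9, -0.1, 5.8]
width: 48.5
gripper_force: 61.4
```

>>> send_rows([
  [[0, 0, -1, 0, 0, 0], [0, 0, -3, 0, 0, 0], [0, 0, -6, 0, 0, 0], [0, 0, -9, 0, 0, 0], [0, 0, -10, 0, 0, 0], [0, 0, -10, 0, 0, 0], [0, 0, -10, 0, 0, 0]],
])

```text
clock: 11.05
eef_pos: [415.1, -60.6, 211.3]
tool_rot: [-3.141, -0.001, 3.139]
force: [-0.2, 0.0, -0.8]
width: 48.4
gripper_force: 62.0
```

```bash
python3 - <<'E'
from h import *
to(567.5,115,212,3.14)
E
```

```text
shift [-15.2   17.6   -0.09] turn [-0.    -0.001 -0.001] rows>= 5 t 11.05
```

>>> send_rows([
  [[-2, 2.5, 0, 0, 0, 0], [-4.5, 5.5, 0, 0, 0, 0], [-7.5, 8.7, 0, 0, 0, 0], [-10.5, 12, 0, 0, 0, 0], [-13.2, 15.2, 0, 0, 0, 0], [-14.8, 17.2, 0, 0, 0, 0], [-15.1, 17.6, 0, 0, 0, 0], [-15.1, 17.6, 0, 0, 0, 0], [-15.1, 17.6, 0, 0, 0, 0], [-15.1, 17.6, 0, 0, 0, 0]],
])

```text
clock: 12.05
eef_pos: [566.0, 113.7, 211.3]
tool_rot: [-3.14, -0.002, 3.138]
force: [-0.4, 0.4, -1.1]
width: 48.3
gripper_force: 62.1
```

```bash
python3 - <<'E'
from h import *
d=grab("wrist","w6");print(d["pos"],d["rot"])
for r in trays(d,amin=400):print(r)
to(567.5,115,84,3.14)
E
```

```text
[565.96206039 113.65420767 211.25421167] [-3.13987843e+00 -1.77544406e-03  3.13840123e+00]
(463, 385, 761.9, 249.8, 55.6, 25.2, np.float64(0.699))
(36, 204, 580.4, -133.6, 63.6, 57.0, np.float64(0.051))
(583, 212, 585.9, 332.5, 94.9, 89.4, np.float64(1.511))
(323, 186, 562.4, 115.4, 75.4, 63.4, np.float64(1.536))
(194, 192, 570.5, 9.7, 107.3, 58.9, np.float64(-0.086))
(461, 198, 578.7, 227.5, 122.7, 82.9, np.float64(-0.066))
(283, 28, 450.3, 75.9, 69.9, 35.1, np.float64(-1.009))
shift [-0.14  0.14 12.76] turn [-0.001 -0.001 -0.002] rows>= 3 t 12.1
```

>>> send_rows([
  [[-0.1, 0.2, 3, 0, 0, 0], [-0.1, 0.2, 7, 0, 0, 0], [-0.1, 0.2, 10, 0, 0, 0], [-0.1, 0.2, 12, 0, 0, 0], [-0.1, 0.2, 12.7, 0, 0, 0], [-0.1, 0.2, 12.8, 0, 0, 0], [-0.1, 0.2, 12.8, 0, 0, 0], [-0.1, 0.2, 12.8, 0, 0, 0]],
])

```text
clock: 12.9
eef_pos: [568.6, 117.4, 85.1]
tool_rot: [3.141, 0.002, 3.139]
force: [-0.3, 0.3, -0.8]
width: 48.5
gripper_force: 62.0
```

>>> send_rows([
  [[0, 0, 0, 0, 0, 0], [0, 0, 0, 0, 0, 0], [0, 0, 0, 0, 0, 0], [0, 0, 0, 0, 0, 0], [0, 0, 0, 0, 0, 0], [0, 0, -1, 0, 0, 0], [0, 0, -3, 0, 0, 0], [0, 0, -6, 0, 0, 0], [0, 0, -9, 0, 0, 0], [0, 0, -12, 0, 0, 0]],
], grip=0)

```text
clock: 13.9
eef_pos: [567.7, 117.4, 205.7]
tool_rot: [3.141, 0.0, 3.14]
force: [0.3, -0.3, -0.1]
width: 85.8
gripper_force: 0.0
```

```bash
python3 - <<'E'
from h import *
to(417,-62.5,150,3.11)
E
```

```text
shift [ 15.04 -18.01   5.56] turn [0.   0.   0.03] rows>= 5 t 13.9
```

>>> send_rows([
  [[2, -2.5, 0, 0, 0, 0], [4.8, -5.8, 0, 0, 0, 0.01], [8, -9.5, 0, 0, 0, 0.02], [11, -13, 0, 0, 0, 0.03], [13.5, -16.2, 0, 0, 0, 0.03], [15, -18, 0, 0, 0, 0.03], [15, -18, 2, 0, 0, 0.03], [15, -18, 4, 0, 0, 0.03], [15, -18, 4, 0, 0, 0.03], [15, -18, 4, 0, 0, 0.03]],
])

```text
clock: 14.9
eef_pos: [417.7, -62.1, 164.4]
tool_rot: [-3.141, -0.0, 3.111]
force: [-0.0, 0.3, 0.2]
width: 85.5
gripper_force: 0.0
```

```bash
python3 - <<'E'
from h import *
d=grab("wrist","w7");print(d["pos"],d["rot"])
for r in greys(d,(200,30,440,320),34,300,5):print(r)
to(417,-62.5,77.5,3.11)
E
```

```text
[417.66261212 -62.09075683 164.38186065] [-3.14149294e+00 -6.48501288e-05  3.11056773e+00]
(318.0, 220.0, 421.2, -62.9, 86.2, 44.7, np.float64(-0.004))
shift [ 0.1  -0.05  8.71] turn [0.    0.001 0.001] rows>= 2 t 14.95
```

>>> send_rows([
  [[-0.2, -0.1, 3, 0, 0, -0.02], [-0.3, -0.1, 6, 0, 0, -0.03], [-0.3, -0.1, 8, 0, 0, -0.03], [-0.3, -0.1, 8.7, 0, 0, -0.03], [-0.3, -0.1, 8.7, 0, 0, -0.03], [-0.3, -0.1, 8.7, 0, 0, -0.03]],
])

```text
clock: 15.55
eef_pos: [421.1, -63.4, 77.6]
tool_rot: [3.142, 0.001, 3.14]
force: [0.3, -0.9, -0.2]
width: 85.1
gripper_force: 0.0
```

>>> send_rows([
  [[0, 0, 0, 0, 0, 0], [0, 0, 0, 0, 0, 0], [0, 0, 0, 0, 0, 0], [0, 0, 0, 0, 0, 0], [0, 0, 0, 0, 0, 0], [0, 0, 0, 0, 0, 0], [0, 0, 0, 0, 0, 0], [0, 0, 0, 0, 0, 0], [0, 0, 0, 0, 0, 0]],
], grip=255)

```text
clock: 16.45
eef_pos: [420.9, -63.5, 77.8]
tool_rot: [-3.141, 0.002, 3.14]
force: [-0.6, -1.0, 7.6]
width: 53.2
gripper_force: 62.8
```

>>> send_rows([
  [[0, 0, -1, 0, 0, 0], [0, 0, -3, 0, 0, 0], [0, 0, -6, 0, 0, 0], [0, 0, -9, 0, 0, 0], [0, 0, -12, 0, 0, 0], [0, 0, -14, 0, 0, 0], [0, 0, -14, 0, 0, 0], [0, 0, -14, 0, 0, 0]],
])

```text
clock: 17.25
eef_pos: [420.2, -63.9, 216.9]
tool_rot: [-3.141, 0.0, 3.139]
force: [-0.1, -0.4, -1.5]
width: 53.0
gripper_force: 63.5
```

```bash
python3 - <<'E'
from h import *
to(577,229,218,3.14-.07)
E
```

```text
shift [-15.6   29.33  -0.12] turn [-0.001  0.     0.069] rows>= 7 t 17.25
```

>>> send_rows([
  [[-1.3, 2.5, 0, 0, 0, 0.01], [-3, 5.8, 0, 0, 0, 0.02], [-5.2, 9.8, 0, 0, 0, 0.03], [-7.5, 14, 0, 0, 0, 0.04], [-9.7, 18.2, 0, 0, 0, 0.05], [-12, 22.5, 0, 0, 0, 0.06], [-14, 26.3, 0, 0, 0, 0.07], [-15.2, 28.6, 0, 0, 0, 0.07], [-15.6, 29.3, 0, 0, 0, 0.07], [-15.6, 29.3, 0, 0, 0, 0.07]],
])

```text
clock: 18.25
eef_pos: [576.2, 229.9, 215.1]
tool_rot: [-3.14, -0.002, 3.072]
force: [0.1, -0.3, -2.0]
width: 53.0
gripper_force: 63.5
```

>>> send_rows([
  [[0, 0, 1, 0, 0, 0], [0, 0, 3, 0, 0, 0], [0, 0, 5, 0, 0, 0], [0, 0, 5, 0, 0, 0], [0, 0, 5, 0, 0, 0], [0, 0, 5, 0, 0, 0]],
])

```text
clock: 18.85
eef_pos: [577.4, 228.8, 167.7]
tool_rot: [3.141, 0.001, 3.069]
force: [-0.4, 0.4, -1.0]
width: 52.7
gripper_force: 63.5
```

```bash
python3 - <<'E'
from h import *
d=grab("wrist","w8");print(d["pos"],d["rot"])
for r in trays(d,amin=400):print(r)
to(577.3,228.8,83,3.14-.07)
E
```

```text
[577.36523006 228.81651016 167.70282672] [3.14117053e+00 9.76480022e-04 3.06899980e+00]
(165, 187, 566.5, 119.2, 76.1, 73.1, np.float64(0.797))
(475, 201, 586.0, 334.2, 90.9, 89.5, np.float64(1.51))
(29, 219, 571.2, 18.6, 107.3, 52.4, np.float64(-0.087))
(322, 136, 531.1, 232.5, 80.6, 27.0, np.float64(1.514))
(64, 34, 460.6, 74.4, 42.5, 14.4, np.float64(-1.026))
(23, 22, 450.0, 58.0, 43.7, 17.4, np.float64(-0.846))
shift [ 0.03 -0.03  8.49] turn [ 0.001  0.001 -0.001] rows>= 2 t 18.9
```

View pics/w8.png

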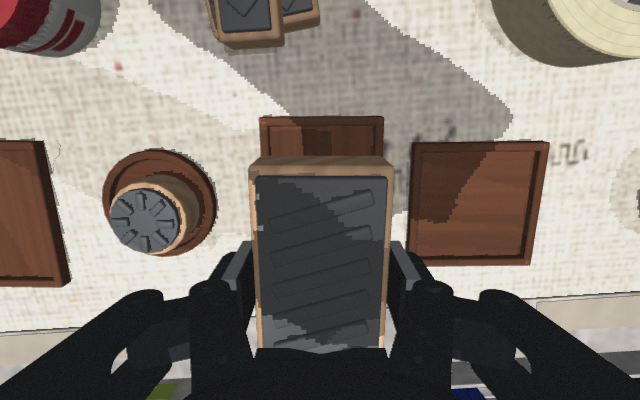

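The long block hangs square over the long tray (rim columns 260–384). The round block lies inside its tray at (145,220).

>>> send_rows([
  [[-0.1, 0, 2, 0, 0, 0], [-0.1, 0, 5, 0, 0, 0], [-0.1, 0, 7.5, 0, 0, 0], [-0.1, 0, 8.4, 0, 0, 0], [-0.1, 0, 8.5, 0, 0, 0], [-0.1, 0, 8.5, 0, 0, 0], [-0.1, 0, 8.5, 0, 0, 0]],
])

```text
clock: 19.6
eef_pos: [578.6, 229.5, 82.9]
tool_rot: [3.141, 0.002, 3.07]
force: [0.0, -0.2, -1.2]
width: 52.6
gripper_force: 64.1
```

>>> send_rows([
  [[0, 0, 0, 0, 0, 0], [0, 0, 0, 0, 0, 0], [0, 0, 0, 0, 0, 0], [0, 0, 0, 0, 0, 0], [0, 0, 0, 0, 0, 0], [0, 0, -1, 0, 0, 0], [0, 0, -3, 0, 0, 0], [0, 0, -6, 0, 0, 0], [0, 0, -9, 0, 0, 0], [0, 0, -12, 0, 0, 0]],
], grip=0)

```text
clock: 20.6
eef_pos: [577.9, 229.3, 203.7]
tool_rot: [3.141, 0.0, 3.07]
force: [0.4, 0.9, -0.4]
width: 85.8
gripper_force: 0.0
```

```bash
python3 - <<'E'
from h import *
to(437.5,202.5,190,3.13)
E
```

```text
shift [13.81 -3.67  1.37] turn [ 0.    0.   -0.06] rows>= 3 t 20.6
```

>>> send_rows([
  [[3, -0.8, 0, 0, 0, -0.02], [6.5, -1.8, 0, 0, 0, -0.04], [10, -2.8, 0, 0, 0, -0.06], [13, -3.5, 0, 0, 0, -0.06], [13.8, -3.7, 1.2, 0, 0, -0.06], [13.8, -3.7, 1.4, 0, 0, -0.06], [13.8, -3.7, 1.4, 0, 0, -0.06], [13.8, -3.7, 1.4, 0, 0, -0.06]],
])

```text
clock: 21.4
eef_pos: [438.9, 202.7, 188.4]
tool_rot: [3.141, 0.001, 3.129]
force: [1.2, 0.6, 0.1]
width: 85.8
gripper_force: 0.0
```

```bash
python3 - <<'E'
from h import *
d=grab("wrist","w9");print(d["pos"],d["rot"])
for z in (68,34):[print(z,r) for r in greys(d,(200,30,440,320),z,120,3)]
to(437.5,202.5,114,3.13)
E
```

```text
[438.9056754  202.67531405 188.36050256] [3.14057196e+00 1.29715876e-03 3.12902776e+00]
68 (320.5, 246.0, 453.8, 202.4, 36.1, 21.3, np.float64(-0.013))
68 (354.5, 211.5, 432.2, 222.4, 26.2, 10.0, np.float64(0.007))
68 (289.0, 210.6, 431.4, 184.4, 36.0, 7.5, np.float64(0.028))
68 (320.5, 175.5, 410.6, 202.8, 20.9, 17.8, np.float64(1.544))
68 (352.3, 172.0, 408.7, 220.8, 17.0, 5.5, np.float64(0.063))
34 (320.5, 246.0, 468.6, 202.2, 42.6, 25.2, np.float64(-0.013))
34 (354.5, 211.5, 443.1, 225.9, 30.9, 11.8, np.float64(0.007))
34 (289.0, 210.6, 442.1, 181.0, 42.5, 8.8, np.float64(0.028))
34 (320.5, 175.5, 417.7, 202.8, 24.6, 21.0, np.float64(1.544))
34 (352.3, 172.0, 415.5, 223.9, 20.0, 6.5, np.float64(0.063))
shift [ 0.14 -0.02  7.43] turn [ 0.001  0.001 -0.001] rows>= 2 t 21.45
```

View pics/w9.png

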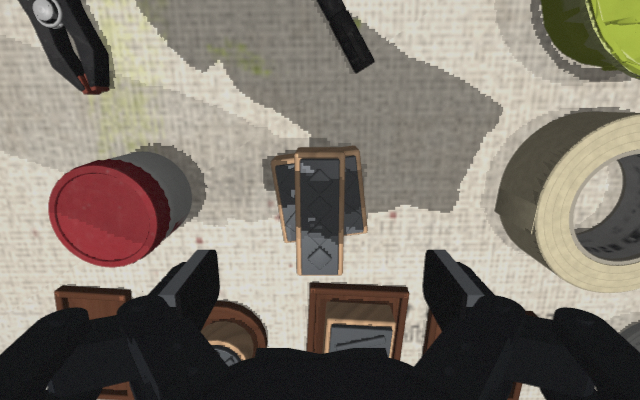

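The bar's top is at (320,212), between the fingers, with the square block underneath it. Descend and grasp.

>>> send_rows([
  [[0.2, 0, 2.5, 0, 0, 0], [0.2, 0, 5.5, 0, 0, 0], [0.2, 0, 7.2, 0, 0, 0], [0.2, 0, 7.4, 0, 0, 0], [0.2, 0, 7.4, 0, 0, 0], [0.2, 0, 7.4, 0, 0, 0]],
])

```text
clock: 22.05
eef_pos: [436.4, 202.7, 114.7]
tool_rot: [3.141, 0.001, 3.13]
force: [0.5, -0.7, 0.4]
width: 85.3
gripper_force: 0.0
```

>>> send_rows([
  [[0, 0, 0, 0, 0, 0], [0, 0, 0, 0, 0, 0], [0, 0, 0, 0, 0, 0], [0, 0, 0, 0, 0, 0], [0, 0, 0, 0, 0, 0], [0, 0, 0, 0, 0, 0], [0, 0, 0, 0, 0, 0], [0, 0, 0, 0, 0, 0], [0, 0, 0, 0, 0, 0], [0, 0, 0, 0, 0, 0]],
], grip=255)

```text
clock: 23.05
eef_pos: [436.0, 202.2, 114.4]
tool_rot: [-3.142, 0.001, 3.13]
force: [-0.9, -0.6, 5.6]
width: 29.1
gripper_force: 59.9
```

>>> send_rows([
  [[0, 0, -1, 0, 0, 0], [0, 0, -3, 0, 0, 0], [0, 0, -6, 0, 0, 0], [0, 0, -9, 0, 0, 0], [0, 0, -10, 0, 0, 0], [0, 0, -10, 0, 0, 0], [0, 0, -10, 0, 0, 0]],
])

```text
clock: 23.75
eef_pos: [435.4, 201.5, 213.3]
tool_rot: [-3.141, -0.001, 3.129]
force: [-0.1, -1.3, -1.1]
width: 28.9
gripper_force: 59.3
```

```bash
python3 - <<'E'
from h import *
to(569.3,8.8,214,3.055)
E
```

```text
shift [-13.62 -19.11  -0.07] turn [-0.001 -0.001  0.074] rows>= 5 t 23.75
```

>>> send_rows([
  [[-1.8, -2.5, 0, 0, 0, 0.01], [-4, -5.8, 0, 0, 0, 0.02], [-6.8, -9.5, 0, 0, 0, 0.04], [-9.5, -13.3, 0, 0, 0, 0.06], [-12, -16.8, 0, 0, 0, 0.07], [-13.3, -18.6, 1, 0, 0, 0.07], [-13.6, -19.1, 3, 0, 0, 0.07], [-13.6, -19.1, 5, 0, 0, 0.07], [-13.6, -19.1, 5, 0, 0, 0.07], [-13.6, -19.1, 5, 0, 0, 0.07]],
])

```text
clock: 24.75
eef_pos: [568.7, 10.0, 162.8]
tool_rot: [-3.142, -0.003, 3.061]
force: [0.2, 0.2, -1.4]
width: 28.7
gripper_force: 59.4
```

```bash
python3 - <<'E'
from h import *
d=grab("wrist","w10");print(d["pos"],d["rot"])
for r in trays(d,amin=400):print(r)
to(569.3,8.8,85.5,3.055)
E
```

```text
[568.66971765  10.02628165 162.84561443] [-3.14157036e+00 -2.71331203e-03  3.06075122e+00]
(114, 227, 580.6, -141.5, 67.5, 64.0, np.float64(-1.519))
(461, 181, 565.7, 109.7, 75.7, 71.1, np.float64(-0.69))
(316, 157, 553.5, 9.4, 72.7, 56.9, np.float64(-0.085))
(594, 188, 577.5, 209.2, 122.4, 56.8, np.float64(-0.063))
(419, 13, 455.7, 78.8, 64.2, 16.5, np.float64(1.49))
shift [-0.02 -0.15  7.82] turn [ 0.    -0.001  0.006] rows>= 2 t 24.8
```

>>> send_rows([
  [[0, -0.1, 2, 0, 0, 0], [-0.1, -0.2, 5, 0, 0, 0], [-0.1, -0.2, 7, 0, 0, 0], [-0.1, -0.2, 7.7, 0, 0, 0], [-0.1, -0.2, 7.8, 0, 0, 0], [-0.1, -0.2, 7.8, 0, 0, 0], [-0.1, -0.2, 7.8, 0, 0, 0]],
])

```text
clock: 25.5
eef_pos: [571.1, 7.8, 87.2]
tool_rot: [3.141, 0.002, 3.06]
force: [0.2, 0.9, -0.5]
width: 28.9
gripper_force: 59.4
```

>>> send_rows([
  [[0, 0, 0, 0, 0, 0], [0, 0, 0, 0, 0, 0], [0, 0, 0, 0, 0, 0], [0, 0, 0, 0, 0, 0], [0, 0, 0, 0, 0, 0], [0, 0, -1, 0, 0, 0], [0, 0, -3, 0, 0, 0], [0, 0, -6, 0, 0, 0], [0, 0, -9, 0, 0, 0], [0, 0, -12, 0, 0, 0]],
], grip=0)

```text
clock: 26.5
eef_pos: [570.1, 7.7, 207.7]
tool_rot: [3.141, -0.0, 3.06]
force: [0.8, -0.1, -0.1]
width: 85.2
gripper_force: 0.0
```

```bash
python3 - <<'E'
from h import *
to(433,203,165,3.14)
E
```

```text
shift [15.25 18.35  4.27] turn [ 0.   -0.   -0.08] rows>= 5 t 26.5
```

>>> send_rows([
  [[2, 2.5, 0, 0, 0, -0.02], [4.8, 5.8, 0, 0, 0, -0.04], [8, 9.6, 0, 0, 0, -0.06], [11, 13.3, 0, 0, 0, -0.08], [13.8, 16.6, 0, 0, 0, -0.08], [15, 18.1, 1, 0, 0, -0.08], [15.2, 18.3, 3, 0, 0, -0.08], [15.2, 18.3, 4, 0, 0, -0.08], [15.2, 18.3, 4, 0, 0, -0.08], [15.2, 18.3, 4, 0, 0, -0.08]],
])

```text
clock: 27.5
eef_pos: [434.2, 201.9, 166.2]
tool_rot: [-3.141, 0.0, 3.139]
force: [1.2, 0.3, 0.2]
width: 85.4
gripper_force: 0.0
```

```bash
python3 - <<'E'
from h import *
d=grab("wrist","w11");print(d["pos"],d["rot"])
for r in greys(d,(220,30,420,320),34,120,7):
  print(r);to(r[2],r[3],76.5,3.14)
E
```

```text
[434.21343159 201.86513194 166.18032476] [-3.14138441e+00  1.68495774e-04  3.13864213e+00]
(322.3, 216.0, 434.3, 203.0, 52.7, 52.6, np.float64(-1.451))
shift [0.02 0.1  8.99] turn [ 0.     0.001 -0.002] rows>= 2 t 27.55
```

View pics/w11.png

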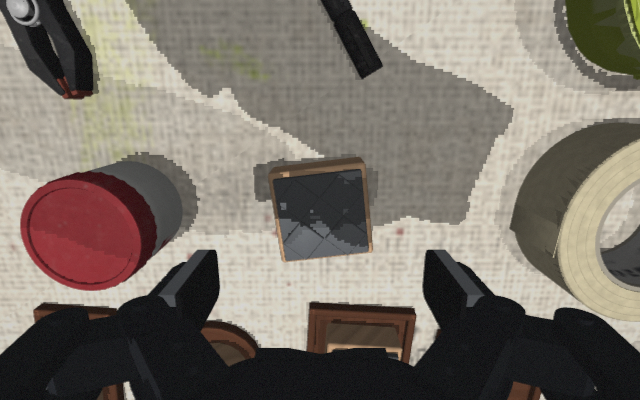

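The square block is alone at (322,216), turned 0.12 rad. I turn the tool to match and grasp.

>>> send_rows([
  [[0, 0.1, 1, 0, 0, -0.06], [0, 0.1, 2, 0, 0, -0.12], [0, 0.1, 5, 0, 0, -0.12], [0, 0.1, 8, 0, 0, -0.12], [0, 0.1, 9, 0, 0, -0.12], [0, 0.1, 9, 0, 0, -0.12], [0, 0.1, 9, 0, 0, -0.12]],
])

```text
clock: 28.25
eef_pos: [434.3, 203.7, 76.8]
tool_rot: [3.141, 0.001, -3.024]
force: [-0.1, 0.2, 0.2]
width: 85.1
gripper_force: 0.0
```

>>> send_rows([
  [[0, 0, 0, 0, 0, 0], [0, 0, 0, 0, 0, 0], [0, 0, 0, 0, 0, 0], [0, 0, 0, 0, 0, 0], [0, 0, 0, 0, 0, 0], [0, 0, 0, 0, 0, 0], [0, 0, 0, 0, 0, 0], [0, 0, 0, 0, 0, 0], [0, 0, 0, 0, 0, 0]],
], grip=255)

```text
clock: 29.15
eef_pos: [434.4, 203.5, 77.3]
tool_rot: [3.141, 0.002, -3.024]
force: [-0.7, -0.0, 6.4]
width: 60.9
gripper_force: 64.9
```

>>> send_rows([
  [[0, 0, -1, 0, 0, 0], [0, 0, -3, 0, 0, 0], [0, 0, -6, 0, 0, 0], [0, 0, -9, 0, 0, 0], [0, 0, -12, 0, 0, 0], [0, 0, -14, 0, 0, 0], [0, 0, -14, 0, 0, 0], [0, 0, -14, 0, 0, 0]],
])

```text
clock: 29.95
eef_pos: [433.7, 202.8, 216.3]
tool_rot: [-3.141, 0.001, -3.024]
force: [-0.5, -0.3, -2.3]
width: 60.9
gripper_force: 65.6
```

```bash
python3 - <<'E'
from h import *
to(585.3,334.2,217,3.14-.06)
E
```

```text
shift [-16.6   11.26  -0.06] turn [-0.     0.001  0.179] rows>= 5 t 29.95
```

>>> send_rows([
  [[-2, 1.4, 0, 0, 0, 0.03], [-4.8, 3.2, 0, 0, 0, 0.06], [-8, 5.4, 0, 0, 0, 0.1], [-11.2, 7.6, 0, 0, 0, 0.14], [-14.4, 9.8, 0, 0, 0, 0.18], [-16.2, 11, 1, 0, 0, 0.18], [-16.6, 11.3, 3, 0, 0, 0.18], [-16.6, 11.3, 5, 0, 0, 0.18], [-16.6, 11.3, 5, 0, 0, 0.18], [-16.6, 11.3, 5, 0, 0, 0.18]],
])

```text
clock: 30.95
eef_pos: [584.0, 334.1, 164.4]
tool_rot: [-3.139, -0.003, 3.08]
force: [0.2, -0.7, -0.5]
width: 60.7
gripper_force: 65.6
```

```bash
python3 - <<'E'
from h import *
d=grab("wrist","w12");print(d["pos"],d["rot"])
for r in trays(d,amin=400):print(r)
to(585.3,334.2,82.3,3.14-.06)
E
```

```text
[584.01446371 334.10987935 164.35277482] [-3.13917561e+00 -2.95494761e-03  3.08036299e+00]
(573, 213, 611.4, 506.2, 103.3, 68.3, np.float64(-0.141))
(37, 199, 574.4, 136.9, 78.3, 45.0, np.float64(-0.3))
(325, 168, 558.4, 337.7, 88.5, 32.9, np.float64(1.51))
(186, 158, 565.8, 232.1, 96.2, 82.9, np.float64(-0.066))
shift [-0.07 -0.04  8.33] turn [-0.001 -0.001  0.   ] rows>= 2 t 31.0
```

>>> send_rows([
  [[0, 0.1, 2, 0, 0, 0], [-0.1, 0.1, 5, 0, 0, 0], [-0.1, 0.1, 7.3, 0, 0, 0], [-0.1, 0.1, 8.2, 0, 0, 0], [-0.1, 0.1, 8.3, 0, 0, 0], [-0.1, 0.1, 8.3, 0, 0, 0], [-0.1, 0.1, 8.3, 0, 0, 0]],
])

```text
clock: 31.7
eef_pos: [587.1, 336.8, 84.6]
tool_rot: [3.14, 0.002, 3.08]
force: [0.2, -0.5, -2.1]
width: 61.0
gripper_force: 65.6
```

>>> send_rows([
  [[0, 0, 0, 0, 0, 0], [0, 0, 0, 0, 0, 0], [0, 0, 0, 0, 0, 0], [0, 0, 0, 0, 0, 0], [0, 0, 0, 0, 0, 0], [0, 0, -1, 0, 0, 0], [0, 0, -3, 0, 0, 0], [0, 0, -6, 0, 0, 0], [0, 0, -9, 0, 0, 0], [0, 0, -12, 0, 0, 0]],
], grip=0)

```text
clock: 32.7
eef_pos: [586.4, 336.4, 206.0]
tool_rot: [3.14, 0.001, 3.08]
force: [1.2, 0.2, -0.1]
width: 85.3
gripper_force: 0.0
```

```bash
python3 - <<'E'
from h import *
to(440,110,330,3.14)
E
```

```text
shift [ 13.21 -23.48 -12.44] turn [ 0.001  0.001 -0.06 ] rows>= 6 t 32.7
```

Now I back off to inspect all the trays.

>>> send_rows([
  [[1, -2, -3, 0, 0, -0.02], [3.5, -6, -6, 0, 0, -0.04], [6, -10, -9, 0, 0, -0.06], [8, -14, -11, 0, 0, -0.06], [10, -18, -12.4, 0, 0, -0.06], [12, -22, -12.4, 0, 0, -0.06], [13.2, -23.5, -12.4, 0, 0, -0.06], [13.2, -23.5, -12.4, 0, 0, -0.06], [13.2, -23.5, -12.4, 0, 0, -0.06], [13.2, -23.5, -12.4, 0, 0, -0.06]],
])

```text
clock: 33.7
eef_pos: [440.9, 111.0, 327.8]
tool_rot: [3.14, 0.002, 3.141]
force: [-0.1, 0.0, -0.3]
width: 85.5
gripper_force: 0.0
```

```bash
python3 - <<'E'
from h import *
d=grab("top","t1");print(ctrl.read_state()["eef_pos"])
for r in greys(d,(260,130,480,195),38,40,3):print(r)
p=d["pixels"][130:240,250:480,::-1]; cv2.imwrite("pics/c2.png",cv2.resize(p,None,fx=3.4,fy=3.4,interpolation=cv2.INTER_CUBIC))
E
```

```text
[440.72630696 111.01525537 327.45634   ]
(362.4, 165.9, 563.9, 122.2, 35.5, 20.9, np.float64(0.358))
(289.5, 158.2, 582.1, 333.9, 47.1, 47.0, np.float64(1.519))
(326.3, 161.8, 573.6, 227.0, 82.0, 39.4, np.float64(-0.071))
```

View pics/c2.png

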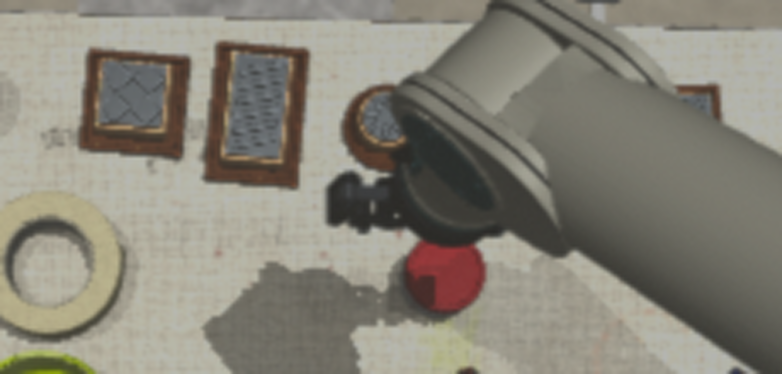

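Square and long blocks lie in their trays, at (140,93) and (258,105) in the crop, with their centres within 5 mm. The arm hides the others, so I move left.

>>> send_rows([
  [[0, 3, 0, 0, 0, 0], [0.5, 7, 0, 0, 0, 0], [1, 11, 0, 0, 0, 0], [1, 15, 0, 0, 0, 0], [1, 19, 0, 0, 0, 0], [1, 22, 0, 0, 0, 0], [1, 24, 0, 0, 0, 0], [1, 24, 0, 0, 0, 0], [1, 24, 0, 0, 0, 0], [1, 24, 0, 0, 0, 0]],
])

```text
clock: 34.75
eef_pos: [430.7, 348.7, 326.5]
tool_rot: [-3.14, -0.0, 3.139]
force: [0.4, 0.5, -0.2]
width: 85.3
gripper_force: 0.0
```

```bash
python3 - <<'E'
from h import *
d=grab("top","t2");s=ctrl.read_state();print(s["eef_pos"],s["width"])
for r in greys(d,(260,130,480,195),38,40,3):print(r)
for r in trays(d):print(r)
p=d["pixels"][130:240,250:480,::-1]; cv2.imwrite("pics/c3.png",cv2.resize(p,None,fx=3.4,fy=3.4,interpolation=cv2.INTER_CUBIC))
E
```

```text
[430.81291434 348.54531642 326.67810645] 85.3864037883043
(455.0, 163.0, 578.6, -146.5, 23.9, 23.8, np.float64(0.023))
(402.5, 161.0, 581.0, 5.8, 36.2, 14.5, np.float64(-0.008))
(327.5, 150.5, 607.4, 224.1, 37.9, 15.0, np.float64(-1.549))
(451, 165, 579.2, -142.7, 62.0, 61.4, np.float64(-1.529))
(459, 94, 806.7, -174.1, 151.1, 15.2, np.float64(-0.026))
(350, 53, 907.5, 168.1, 472.8, 284.3, np.float64(-1.326))
```

View pics/c3.png

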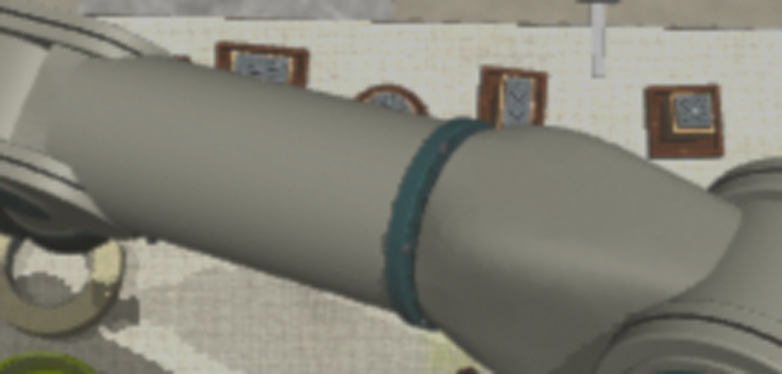

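Small is in its tray, measured at (579,-146) against the tray's (579,-143). I check round and bar with the wrist camera from the middle.

>>> send_rows([
  [[0, -3, 0, 0, 0, 0], [0, -7, 0, 0, 0, 0], [0, -11, 0, 0, 0, 0], [0, -15, 0, 0, 0, 0], [0, -19, 0, 0, 0, 0], [0, -23, 0, 0, 0, 0], [0, -26.5, 0, 0, 0, 0], [0, -28, 0, 0, 0, 0], [0, -28, 0, 0, 0, 0], [0, -28, 0, 0, 0, 0]],
])

```text
clock: 35.8
eef_pos: [430.0, 69.4, 327.1]
tool_rot: [3.141, 0.001, 3.138]
force: [0.7, -0.0, 0.0]
width: 85.7
gripper_force: 0.0
```

>>> send_rows([
  [[0, 0, 0, 0, 0, 0], [0, 0, 0, 0, 0, 0], [0, 0, 0, 0, 0, 0]],
])

```text
clock: 36.1
eef_pos: [429.9, 70.6, 326.9]
tool_rot: [3.141, 0.0, 3.142]
force: [0.4, 0.0, 0.1]
width: 85.5
gripper_force: 0.0
```

```bash
python3 - <<'E'
from h import *
d=grab("wrist","w13");print(d["pos"],d["rot"])
for r in greys(d,(215,200,430,330),38,100,5):print(r)
for r in trays(d,amin=400):print(r)
cv2.imwrite("pics/c4.png",cv2.resize(d["pixels"][200:350,200:450,::-1],None,fx=3,fy=3,interpolation=cv2.INTER_CUBIC))
E
```

```text
[429.94460543  70.56664272 326.94541573] [3.14123772e+00 9.35738657e-05 3.14150527e+00]
(361.5, 288.5, 570.9, 118.3, 38.7, 37.9, np.float64(1.571))
(269.0, 288.1, 571.1, 9.8, 71.1, 20.9, np.float64(-0.084))
(146, 266, 560.7, -143.0, 66.6, 29.7, np.float64(-1.503))
(525, 266, 568.9, 333.8, 93.1, 61.2, np.float64(1.514))
(353, 265, 563.8, 113.5, 75.5, 71.2, np.float64(-1.239))
(438, 263, 576.5, 227.5, 124.8, 82.9, np.float64(-0.065))
(273, 267, 568.7, 8.5, 109.5, 57.2, np.float64(-0.085))
(321, 178, 445.6, 70.9, 77.7, 74.1, np.float64(0.0))
(8, 70, 325.5, -259.1, 98.3, 20.1, np.float64(-0.241))
```

View pics/c4.png

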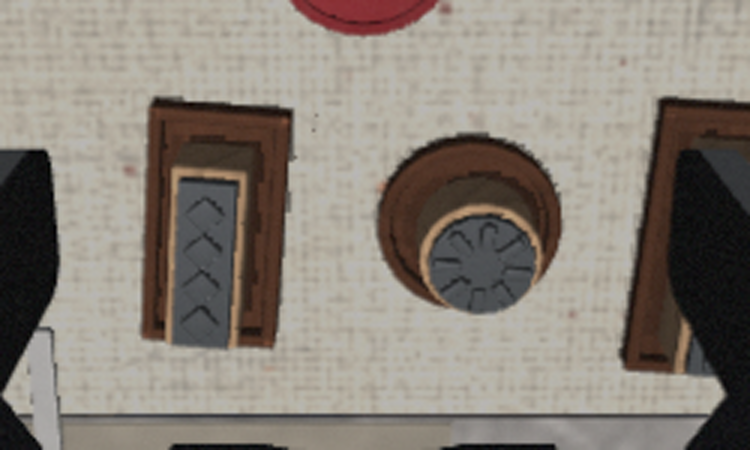

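Bar and round lie flat in their trays, within 5 mm of centre: the bar face is at crop (205,260) and the round face at (480,260). I hand in.

```bash
python3 -c "
from cell import ctrl
print(ctrl.finish_job())"
```

```text
the job is handed in; nothing more can be done
None
```

All five blocks are released in their own trays, face up, measured within about 5 mm of the tray centres, and the job was handed in at about 36 s; no verdict was returned.

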